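# Clamp the brass specimen rod for measuring

### The job

Pick the brass rod out of the cluttered bin, lay it in the V-groove of the specimen clamp and slide it in under the pad until its end is right up against the stop. Then tighten the blue hexagonal screw clockwise, regripping it for each short swing as you need, until it is fully tight and the pad holds the rod firmly, and let go. Keep the other stock in the bin and do not disturb the bottle, the case or the weight.

Things in the scene. Friction and masses are not known exactly. Their poses are not given: they have to be found in the camera images.
- rod: the brass specimen rod, the only brass-coloured rod: round, 16 mm diameter, 110 mm long, about 0.15 kg. Origin at its middle, on its axis; x runs along the rod (both ends alike). It starts flat on the bin floor, lying roughly along the bin's x.
- bin: open blue plastic bin, 200 mm (its x) by 250 mm (its y), walls 4 mm thick and 44 mm high, floor 4 mm thick; fixed. Origin at the centre of its underside. Five rods of the same size lie side by side in it, about 42 mm apart along y and in any order.
- rod_steel_a: steel rod, same size as the brass one, in the bin; origin at its middle, x along it
- rod_steel_b: another steel rod, same size; origin at its middle, x along it
- rod_black_a: black plastic rod, same size; origin at its middle, x along it
- rod_black_b: another black plastic rod, same size; origin at its middle, x along it
- strip: loose flat aluminium strip, 20 mm (x) by 190 mm (y) by 4 mm, 0.1 kg, lying across the tops of all five rods, about 32 mm from the bin's centre on its +x side, so that it rests on the +x half of the brass rod (the -x half is clear above). Lifting the rod from under it lifts or throws it, so clear it first; the 190 mm fit beyond the rods' +x ends. Origin at the centre of its underside.
- collar: small brass cylinder, 16 mm diameter, 12 mm high, standing on the bin floor by the -x wall; origin at the centre of its underside
- spacer: small black cylinder, 16 mm diameter, 14 mm high, standing on the bin floor by the -x wall; origin at the centre of its underside
- clamp: specimen clamp, fixed: dark base plate 190 mm (x) by 110 mm (y), 15 mm thick, origin at the centre of its underside. Its V-groove lies at y = +22 mm, its screw at x = 20, y = -28 mm, its end stop (62 mm high plate) at x = 34 mm. In front of the groove (x below -36 mm) there is only the low base plate, so a rod lying home in the groove overhangs freely there.
- groove_mouth (a point): open -x end of the steel V-groove (90 degrees), on the axis that a rod lying in it has (clamp x = -36, y = 22, z = 50 mm); axes as the clamp's. The groove runs 70 mm along +x to the end stop; its two top edges are 16 mm apart and 47 mm above the bench; nothing of it is over 13 mm to either side of its axis. A rod pressed down into it by more than a few N jams: slide it lightly.
- stop (a point): point on the end-stop's face where the axis of a rod lying in the V-groove meets it (clamp x = 34, y = 22, z = 50 mm); axes as the clamp's, x along the groove into the stop. A rod that is home has its middle 55 mm before this point, at the same height.
- pad: red sprung clamp pad, 18 (x) by 16 (y) by 6 mm, over the groove 5 to 23 mm before the stop; origin at the centre of its underside. It starts 4 to 6 mm above the top of a rod lying in the groove, so the rod must be slid in under it lengthwise. It hangs from an aluminium strap, 18 mm wide, 10 mm thick, that reaches from the screw over the groove, its top 74 to 82 mm above the bench.
- screw_head (a point): hexagonal blue head of the clamp screw, 24 mm across flats, 26 mm tall, upright; this point is on its axis, 6 mm below its top, 106 mm above the bench. x is normal to one pair of flats (others every 60 degrees). Turned clockwise from above it lowers the pad 3 mm per rad, and stays where left (0.1 N m); it comes up solid on a shoulder after 2.1 to 2.7 rad from the start, the rod then held.
- column (a point): top centre of the grey gauge column of the clamp, 24 (x) by 34 (y) mm, 130 mm high; its face is 44 mm from the screw's axis on the +x side and blocks open fingers from swinging a full turn.
- dropper: amber dropper bottle, 34 mm diameter, 85 mm high, between bin and clamp; origin under its centre
- case: small closed wooden gauge case, 70 by 45 by 28 mm; origin under its centre
- weight: small brass balance weight, 26 mm diameter, 32 mm high; origin under its centre
Mind the look-alikes: they are no part of the job. What is shaped like the clamp but green or orange is not meant.

How it is judged:
By the outcome, as a careful person would: the job done as asked, in the order asked, and still so for the second after the job is handed in, with the robot touching nothing.
It also fails if it takes over 72 s, if anything falls off the work surface, if the arm or the gripper's body presses on something with over 40 N, if the wrist force passes 120 N, or if a joint passes its speed limit or range.

### The arm

A 7-joint arm with a two-finger parallel gripper is mounted at the origin on the work surface. World frame = base frame: x ahead of the robot, y to its left, z up, the work surface at z = 0. Lengths are in mm, angles in rad, forces in N, time in s.
With the tool pointing down it reaches from about 375 to 925 mm from the base axis. Payload 3.1 kg.
Tool frame: the origin (TCP) lies midway between the tips of the shut fingers; the grasp point (between the pads) lies 19 mm behind it; z points along the fingers, y is the line along which they close (so a half turn about z gives the same grasp; the last joint's range is limited). The gripper opens to 85 mm and grips with 20 to 120 N. Pads are 22 mm wide; open, the fingers measure 114 mm over their backs; the gripper's body (76 mm by 85 mm) begins 54 mm behind the grasp point. The pads swing forward as they close: fully open they stand 13 mm farther back than shut.
Start: joints at [-1.308, 0.383, 0.044, 1.598, -0.018, 1.161, -0.05], TCP at [229.443, 608.16, 231.269] pointing down, gripper open.
Joint ranges: [-2.61, 2.61], [-0.41, 2.15], [-1.48, 1.57], [0, 2.5], [-1.57, 4.71], [0.05, 1.97], [-2.85, 2.85]. Speed limits (rad/s): [2.79, 2.79, 3.14, 3.14, 3.14, 3.14, 3.14].

### API

Orientations are given as a unit quaternion [w, x, y, z].
In Python, from plant import r, cams, models gives the robot as it stands. The module is installed in compiled form; this text tells all that it offers. Calls block until the motion is done:
- r.move_to(position, orientation): joint-space move of the TCP to a pose.
- r.movel(position, rot=None, rate=150, max_force=None): straight line of the TCP; rot=None keeps the orientation; rate is the mean speed in mm/s. With max_force (N) it stops when the force on the tool has changed by that much, and returns True; else False.
- r.goto_joints(angles): joint-space move.
- r.gripper_open() and r.clamp(effort=None): open the fingers fully, or close them until they stop; effort is the grip in N (None keeps the last).
- r.pause(seconds).
- r.solve_ik(position, orientation): joint angles nearest the present ones, or None.
- r.state(): the state.
- cams.read_camera(name): name is "scene" or "top"; returns (picture, depth): 420x560x3 uint8, red, green, blue; 420x560 float32, mm along the optical axis (not along the pixel's ray), 0 where there is no reading.
- cams.calibration(name): a dict with "K" (3x3 intrinsics, pixels), "distortion" ([k1, k2, p1, p2, k3] as OpenCV has them; the pictures are not rectified), "world_to_cam" (4x4, takes a point from world to camera coordinates). Camera axes: x right, y down, z forward; pixel columns grow to the right and rows downward; lengths in mm; the calibration is good to about 2 mm. A picture is of the moment at which its call begins. calibration takes no time and is no camera call.
A pose or a line that the arm cannot do raises r.IKError and nothing moves.
- r.job_done(): hands the job in; it is judged then, once.
Trained networks look in the newest picture that a camera, given by its name, has taken for a name from the list of things; names that differ only in an ending like _2 or _b are one class to them, and where a whole thing is asked for, a point or a joint stands for the part that bears it (a point fixed in the world has none). Each returns a list of dicts, best first, with "p" (0 to 1); they miss things now and then, are a little off and sometimes report something else, mostly with a low value. They report only what shows in the picture. A call takes as long as a camera call. They do not tell look-alikes from the thing itself.
- models.masks_of(camera, thing): "mask" (420x560 bool, what is visible of it) and "pixel" ([column, row] in pixels, amid what is visible of it).
The state is a dict: "time_s": time; "q": joint angles; "joint_velocities": joint speeds; "tau": joint torques, N m; "position": TCP position; "eef_rot": TCP orientation; "force": force on the tool from outside, world axes, zero at the start; "torque": the same for the moment, N m; "finger_gap": finger opening in mm; "gripper_force": force on a finger pad.
Only numpy, scipy, OpenCV 4.12 (cv2) and the standard library are available. Lean on these libraries where they do the work, as an engineer would, in place of code of your own. Each camera call takes 0.05 s, during which the arm holds its last target. There are 200 camera calls.

## Working session

There is one attempt and no reset: what is moved stays moved. The work goes in short steps, each a Python script; the robot and the scene stay as the last script left them, time stands still between calls to the robot, and variables do not carry over. Pictures are saved under pics/ and viewed, at most 10 in all, crops included, and the job is handed in when it is done.

```bash
mkdir -p pics; cat > h.py <<'E'
import numpy as np, cv2
from plant import r, cams, models
def cal(c):
    k=cams.calibration(c); return np.array(k["K"],float),np.array(k["distortion"],float),np.array(k["world_to_cam"],float)
def cloud(c,depth):
    K,D,T=cal(c); h,w=depth.shape
    uv=np.stack(np.meshgrid(np.arange(w),np.arange(h)),-1).reshape(-1,1,2).astype(float)
    n=cv2.undistortPoints(uv,K,D).reshape(h,w,2)
    P=np.dstack([n*depth[...,None],depth]); Ti=np.linalg.inv(T)
    W=P@Ti[:3,:3].T+Ti[:3,3]; W[depth<=0]=np.nan; return W
def save(n,im): cv2.imwrite("pics/"+n,im[...,::-1])
E
python3 - <<'E'
from h import *
ims={}
for c in("scene","top"):
    im,d=cams.read_camera(c); ims[c]=im; np.savez(c+"0.npz",im=im,W=cloud(c,d)); save(c+"0.png",im)
    W=cloud(c,d)
    for t in("rod","strip","clamp","screw_head","pad","bin","column","dropper","collar","weight","case"):
        for m in models.masks_of(c,t)[:5]:
            if m["p"]<.3: continue
            print(c,t,round(m["p"],2),np.round(m["pixel"]),m["mask"].sum(),np.round(np.nanmedian(W[m["mask"]],0)))
print(r.state()["eef_rot"],r.state()["time_s"])
E
```

```text
scene rod 0.68 [347. 250.] 265 [515. 179.  19.]
scene clamp 0.91 [148. 176.] 4020 [ 331. -235.   22.]
scene clamp 0.89 [119. 268.] 6355 [ 576. -246.   19.]
scene clamp 0.67 [362. 162.] 5614 [325. 245.  31.]
scene screw_head 0.84 [ 99. 244.] 352 [ 559. -265.  107.]
scene screw_head 0.73 [135. 151.] 192 [ 302. -253.  107.]
scene screw_head 0.55 [353. 118.] 173 [254. 218. 161.]
scene screw_head 0.46 [430. 250.] 364 [524. 344.  18.]
scene pad 0.63 [101. 245.] 323 [ 559. -265.  109.]
scene pad 0.46 [378. 145.] 33 [285. 281.  99.]
scene bin 0.79 [393. 260.] 10473 [536. 274.   7.]
scene column 0.95 [122. 268.] 6209 [ 577. -247.   19.]
scene column 0.9 [146. 180.] 4085 [ 330. -235.   21.]
scene column 0.65 [358. 167.] 5579 [324. 245.  32.]
scene dropper 0.81 [234. 334.] 671 [716. -33.  53.]
scene dropper 0.49 [410. 230.] 57 [461. 318.  17.]
scene weight 0.6 [236. 301.] 244 [631. -30.  22.]
scene weight 0.56 [408. 233.] 39 [461. 319.  18.]
scene weight 0.47 [232. 339.] 628 [717. -34.  54.]
scene case 0.74 [242. 248.] 782 [504. -23.  29.]
top rod 0.74 [228. 198.] 210 [519. 178.  18.]
top strip 0.68 [199. 180.] 415 [574. 253.  24.]
top strip 0.42 [297. 211.] 466 [494. -23.  27.]
top clamp 0.87 [375. 195.] 2817 [ 539. -238.   16.]
top clamp 0.79 [373. 285.] 3026 [ 291. -220.   15.]
top clamp 0.69 [191. 304.] 6006 [240. 260.  22.]
top screw_head 0.56 [204. 303.] 200 [251. 216. 160.]
top screw_head 0.44 [387. 284.] 106 [ 295. -251.  111.]
top bin 0.89 [195. 195.] 5233 [538. 269.   5.]
top column 0.83 [193. 304.] 5984 [240. 261.  22.]
top column 0.68 [374. 196.] 2871 [ 541. -240.   16.]
top dropper 0.7 [303. 134.] 165 [698. -33.  55.]
top collar 0.59 [374. 196.] 2831 [ 540. -239.   16.]
top weight 0.61 [302. 163.] 74 [623. -29.  23.]
top case 0.58 [298. 211.] 435 [494. -23.  28.]
[-9.61822393e-06  1.79395376e-01  9.83777058e-01 -9.04454135e-07] 1.2
```

View pics/scene0.png

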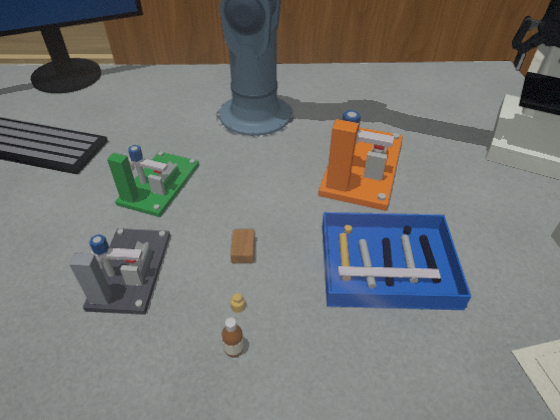

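View pics/top0.png

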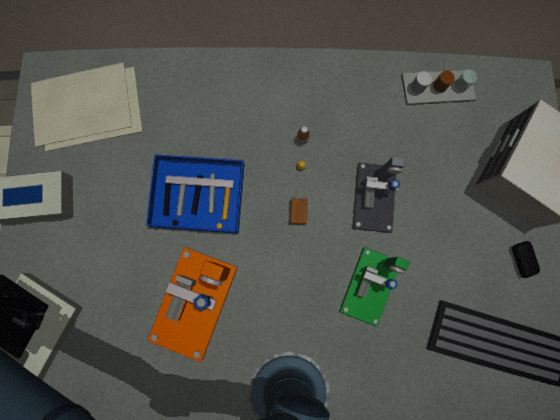

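The job's clamp is the dark one: scene (119,268), top (375,195). The clamp-shaped fixtures that are not meant are green at scene (148,176) and orange at scene (362,162). The brass rod is at scene (347,250), top (228,198), nearest the bin's -y wall. The small brass things at scene (348,229) and (237,301) are the collar and the weight. Next I'll measure these precisely and make the enlarged crop.

```bash
cat > fit.py <<'E'
from h import *
def rect(P): 
    (c,s,a)=cv2.minAreaRect(P[:,:2].astype(np.float32)); return np.round(c,1),np.round(s,1),round(a,2)
def sel(W,x,y,z):
    m=(W[...,0]>x[0])&(W[...,0]<x[1])&(W[...,1]>y[0])&(W[...,1]<y[1])&(W[...,2]>z[0])&(W[...,2]<z[1]); return W[m],m
E
python3 - <<'E'
from fit import *
for c in("scene","top"):
    f=np.load(c+"0.npz");W=f["W"];im=f["im"].astype(int)
    for n,x,y,z in(("base",(400,700),(-340,-150),(11,20)),("column",(400,700),(-340,-150),(126,135)),("screw",(400,700),(-340,-150),(107,118)),("groove",(400,700),(-340,-150),(40,53)),("stop",(400,700),(-340,-150),(58,65)),("strap",(400,700),(-340,-150),(68,86)),("binwall",(380,720),(100,430),(40,50)),("strip",(380,720),(100,430),(21.5,28))):
        P,m=sel(W,x,y,z)
        if n=="screw": P=P[(f["im"][m][:,2]>f["im"][m][:,0]+30)]
        if n=="strip": P=P[f["im"][m].min(1)>130]
        if len(P)>3: print(c,n,len(P),*rect(P),np.round(np.median(P,0),1))
    P,m=sel(W,(400,680),(130,410),(8,21)); R=f["im"][m].astype(int)
    br=(R[:,0]>R[:,2]+50)&(R[:,0]>100); P=P[br]; print("brass",len(P),*rect(P),P.max(0).round(),P.min(0).round())
s=cv2.imread("pics/scene0.png"); t=cv2.imread("pics/top0.png")
a=cv2.resize(s[200:320,310:470],(400,300),interpolation=cv2.INTER_CUBIC);b=cv2.resize(s[220:320,60:193],(400,300),interpolation=cv2.INTER_CUBIC)
d=cv2.resize(t[145:245,140:260],(400,300),interpolation=cv2.INTER_CUBIC);e=cv2.resize(t[150:240,340:440],(400,300),interpolation=cv2.INTER_CUBIC)
cv2.imwrite("pics/crop0.png",np.vstack([np.hstack([a,b]),np.hstack([d,e])]))
E
```

```text
scene base 2906 [ 536.4 -238.1] [111.  194.4] 84.06 [ 558.3 -230.2   16. ]
scene column 293 [ 610.4 -273.5] [35.7 25. ] 84.03 [ 611.7 -272.6  130.3]
scene screw 119 [ 554.2 -268.3] [26.6 24.8] 65.13 [ 558.8 -266.4  112.8]
scene groove 418 [ 569.3 -237.4] [ 66.7 146. ] 50.6 [ 576.6 -223.8   45.9]
scene stop 188 [ 592.6 -246.9] [77.3 69.2] 80.68 [ 581.3 -232.5   61.9]
scene strap 637 [ 585.2 -245.4] [88.4 79.8] 85.42 [ 564.1 -245.8   80.8]
scene binwall 1203 [537.3 263.3] [250.4 205.1] 86.75 [575.8 267.8  43.7]
scene strip 941 [537.9 253.4] [110.3 188.8] 2.43 [572.6 253.7  24.6]
brass 193 [497.2 181.7] [ 20.1 110.3] 78.73 [552. 201.  21.] [444. 170.   8.]
top base 1784 [ 536.7 -237.8] [112.4 189.6] 83.79 [ 514.9 -236.9   14.7]
top column 107 [ 609.1 -273.6] [32.5 25.1] 82.73 [ 608.6 -273.6  129.6]
top screw 47 [ 553.6 -266.5] [21.1 23.2] 88.43 [ 550.1 -265.8  110.6]
top groove 164 [ 562.  -235.6] [ 68.1 124.3] 41.17 [ 535.  -217.1   43.7]
top stop 49 [ 588.9 -237.2] [24.7 68.6] 36.16 [ 576.4 -225.3   61.4]
top strap 178 [ 583.2 -244.4] [87.9 75.5] 86.49 [ 556.3 -235.1   79.4]
top binwall 508 [539.3 263.3] [251.8 201.1] 86.62 [537.  271.3  43.8]
top strip 282 [573.4 255.1] [186.1  16.5] 86.06 [572.9 242.5  24.2]
brass 132 [501.2 182.5] [ 20.7 114.8] 78.68 [559. 202.  21.] [446. 171.  12.]
```

View pics/crop0.png

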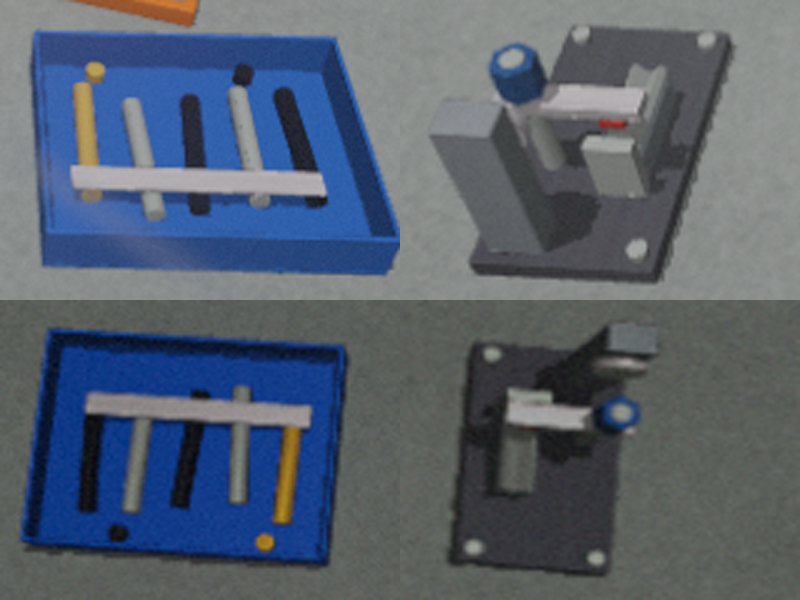

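The crop confirms it: the brass rod at crop (88,140) is the only long brass piece, since the one at (95,70) is the short collar. The dark clamp is free-standing and its +x points away from the robot. Now the rod positions in the bin frame.

```bash
cat >> h.py <<'E'
def T2(c,deg):
    a=np.radians(deg);R=np.array([[np.cos(a),-np.sin(a)],[np.sin(a),np.cos(a)]]);c=np.array(c,float)
    return (lambda p:c+R@np.array(p,float)),(lambda P:(np.asarray(P)[:,:2]-c)@R)
bin_w,bin_l=T2((538.3,263.3),-3.3); cl_w,cl_l=T2((536.5,-238.0),-6.0)
def down(deg):  # tool down; closing axis (tool y) at world angle deg (mod 180)
    a=np.radians(deg)/2; h=np.pi/4
    # y axis direction = (sin t, cos t)->  q=[0,cos b,sin b,0] has tool x at 2b, tool y at 2b-90
    b=a+h; return np.array([0,np.cos(b),np.sin(b),0])
E
cat > rods.py <<'E'
from fit import *
def rods(c,W,im):
    P,m=sel(W,(420,660),(130,400),(9,23)); L=bin_l(P); R=im[m].astype(int)
    ok=(abs(L[:,0])<92)&(abs(L[:,1])<117)&~((R[:,2]>R[:,0]+30)) 
    mm=np.zeros(m.shape,np.uint8); idx=np.argwhere(m)[ok]; mm[idx[:,0],idx[:,1]]=1
    n,lab,st,_=cv2.connectedComponentsWithStats(mm)
    for i in range(1,n):
        if st[i,4]<20: continue
        Q=bin_l(W[lab==i]); print(c,st[i,4],np.median(im[lab==i],0),"x",Q[:,0].min().round(1),Q[:,0].max().round(1),"y",Q[:,1].min().round(1),Q[:,1].max().round(1),"zmax",np.percentile(W[lab==i][:,2],95).round(1),[np.round(v,1) for v in cv2.minAreaRect(Q.astype(np.float32))])
E
python3 - <<'E'
from rods import *
for c in("scene","top"):
    f=np.load(c+"0.npz"); rods(c,f["W"],f["im"])
print(r.state()["eef_rot"], down(90), [ (d,np.round(r.solve_ik([*bin_w((-36,-60)),150],down(d)),2)) for d in(86.7,-93.3)],[ (d,np.round(r.solve_ik([*bin_w((32,21)),150],down(d)),2)) for d in(-3.3,176.7)],[(d,np.round(r.solve_ik([*cl_w((20,-28)),150],down(d)),2)) for d in(84,114,54,-96,-66,-126)])
E
```

```text
scene 50 [160.  139.5  90. ] x -91.0 -76.0 y -77.9 -65.3 zmax 18.0 [array([-83.6, -71.6]), array([12.6, 15. ]), np.float64(89.0)]
scene 296 [142. 145. 147.] x -90.0 20.2 y 33.8 56.3 zmax 21.9 [array([-35.1,  42.3]), array([ 18.8, 110.7]), np.float64(84.4)]
scene 242 [173. 147.  90.] x -65.4 22.7 y -92.6 -77.7 zmax 22.1 [array([-21.4, -85.2]), array([14.6, 88. ]), np.float64(89.3)]
scene 254 [35.  37.5 48. ] x -64.5 25.2 y 73.0 89.1 zmax 22.2 [array([-19.7,  80.9]), array([89.7, 14.4]), np.float64(1.5)]
scene 193 [148. 151. 151.] x -49.6 21.1 y -52.7 -37.0 zmax 22.2 [array([-14.2, -44.9]), array([71.1, 12.7]), np.float64(3.8)]
scene 184 [40. 42. 56.] x -54.3 18.4 y -10.3 5.9 zmax 22.0 [array([-18.1,  -1.8]), array([12.3, 72.9]), np.float64(85.2)]
scene 40 [133.  118.5 103. ] x 40.0 44.9 y -92.4 -72.5 zmax 22.7 [array([ 42.9, -82.5]), array([20. ,  4.2]), np.float64(85.4)]
scene 82 [135.  139.5 139. ] x 38.4 60.7 y -48.1 -33.5 zmax 22.5 [array([ 49.5, -40.8]), array([22.7, 13.9]), np.float64(2.0)]
scene 57 [117. 121. 124.] x 38.0 48.5 y 24.5 56.8 zmax 22.8 [array([44.6, 40.6]), array([
[... 1208 characters left out ...]
00 6.123234e-17 1.000000e+00 0.000000e+00] [(86.7, array([-0.72,  0.27,  0.29,  1.95, -0.1 ,  0.93,  1.13])), (-93.3, array([-1.03,  0.31,  0.66,  1.96, -0.23,  0.94, -1.89]))] [(-3.3, array([-0.88,  0.47,  0.46,  1.72, -0.24,  1.01, -0.39])), (176.7, array([-0.5 ,  0.44, -0.03,  1.7 ,  0.01,  1.01,  2.55]))] [(84, array([-0.22,  0.5 ,  0.78,  1.79, -0.41,  1.02,  2.18])), (114, array([ 0.86,  0.47, -0.61,  1.73,  0.31,  1.03,  2.14])), (54, array([-0.24,  0.51,  0.81,  1.79, -0.43,  1.03,  1.67])), (-96, array([-0.24,  0.51,  0.8 ,  1.79, -0.42,  1.03, -0.95])), (-66, array([-0.26,  0.52,  0.83,  1.79, -0.44,  1.03, -0.41])), (-126, array([-0.45,  0.7 ,  1.15,  1.79, -0.71,  1.13, -1.25]))]
```

```bash
python3 - <<'E'
from h import *
q=down(-3.9)
r.move_to([*bin_w((33,17.5)),120],q)
r.movel([*bin_w((33,17.5)),18.5],rate=200,max_force=25) and print("contact",r.state()["position"])
r.clamp(40); print("gap",r.state()["finger_gap"])
r.movel([*bin_w((33,17.5)),52],rate=150)
r.movel([*bin_w((76,22.5)),52],rot=down(-3.3),rate=150)
r.movel([*bin_w((76,22.5)),47.5],rate=60)
print("gap",r.state()["finger_gap"],r.state()["position"]); r.gripper_open(); r.pause(.3)
r.movel([*bin_w((76,22.5)),90],rate=200); print(r.state()["time_s"])
r.clamp(40)
r.move_to([*bin_w((3,-64.5)),60],q)
im,d=cams.read_camera("scene"); save("s1.png",cv2.resize(im[180:330,290:490],(800,600))); W=cloud("scene",d)
from rods import *; rods("scene",W,im); print(r.state()["time_s"])
E
```

```text
gap 18.00210787884186
gap 18.7914717902639 [613.56308591 281.44313648  46.37875687]
6.6417
scene 47 [170. 148.  93.] x -90.6 -75.3 y -78.2 -65.0 zmax 18.9 [array([-83.8, -71.3]), array([14., 14.]), np.float64(60.3)]
scene 408 [111. 115. 117.] x -88.3 47.5 y 33.3 56.9 zmax 21.7 [array([-20.3,  41.8]), array([ 20.8, 136.4]), np.float64(85.8)]
scene 343 [177. 152.  95.] x -66.5 44.6 y -93.1 -77.3 zmax 22.0 [array([-10.9, -85.2]), array([ 14.6, 111.3]), np.float64(89.0)]
scene 348 [33.5 37.  48. ] x -62.0 47.0 y 72.7 90.0 zmax 21.6 [array([-7.5, 80.5]), array([109.4,  14.6]), np.float64(2.5)]
scene 313 [34. 37. 52.] x -54.2 55.6 y -12.9 6.2 zmax 22.2 [array([ 0.8, -2.8]), array([ 12.1, 110. ]), np.float64(85.2)]
scene 304 [108.5 112.  114. ] x -38.4 60.9 y -52.2 -32.9 zmax 22.0 [array([ 11.3, -43.2]), array([98.9, 14.1]), np.float64(4.0)]
8.0
```

View pics/s1.png

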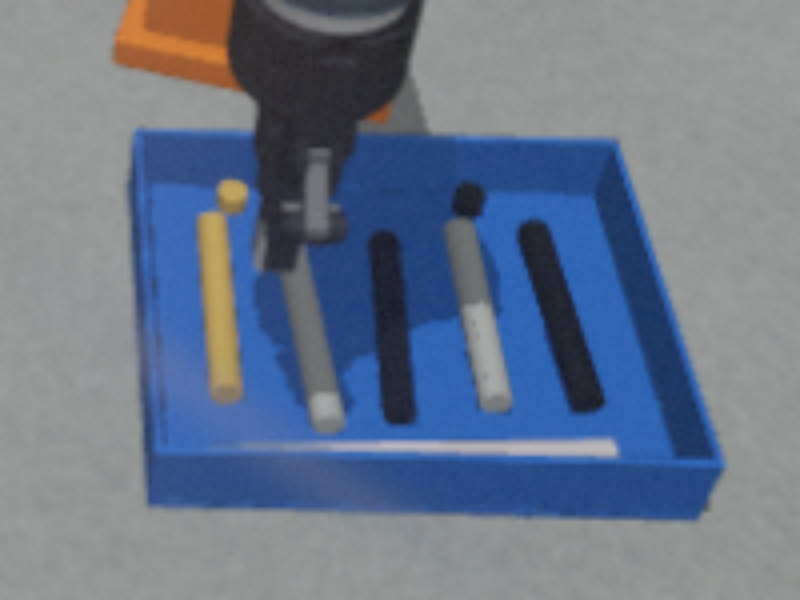

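The strip lies flat by the +x wall, out of the way at crop (450,447). The brass rod is at crop (220,305), fully uncovered and undisturbed. The open fingers span 114 mm and would foul the wall and the steel neighbour, so I push the neighbour aside first.

```bash
python3 - <<'E'
from rods import *
print(r.movel([*bin_w((3,-64.5)),10],rate=120,max_force=20),r.state()["position"][2])
print(r.movel([*bin_w((3,-1)),10],rate=60,max_force=20),bin_l(r.state()["position"][None]))
r.movel([*r.state()["position"][:2],80],rate=200)
r.gripper_open()
r.move_to([*bin_w((-10,-60)),110],down(-93.3))
im,d=cams.read_camera("top"); rods("top",cloud("top",d),im)
im,d=cams.read_camera("scene"); rods("scene",cloud("scene",d),im); print(r.state()["time_s"],r.state()["q"][6])
E
```

```text
False 9.916888036252024
False [[ 2.2489471 -0.0572027]]
top 34 [159. 152. 153.] x 71.0 87.3 y -93.5 -50.8 zmax 12.2 [array([ 79.5, -72.2]), array([14.8, 42.6]), np.float64(4.5)]
top 135 [94. 72. 31.] x -62.6 5.3 y -92.6 -76.4 zmax 22.3 [array([-28.8, -84.8]), array([15.8, 67.7]), np.float64(88.5)]
top 26 [160.5 121.   41.5] x -90.5 -76.9 y -79.7 -65.8 zmax 20.0 [array([-83.7, -71.5]), array([13.4, 13.6]), np.float64(49.2)]
scene 48 [169.5 149.   96. ] x -90.8 -75.5 y -78.2 -65.0 zmax 18.6 [array([-83. , -71.4]), array([13.9, 13.7]), np.float64(9.9)]
scene 45 [30. 33. 45.] x -89.6 -74.9 y 44.2 57.5 zmax 20.5 [array([-82.6,  50.8]), array([13.7, 13.2]), np.float64(57.2)]
scene 348 [161. 139.  95.] x -65.6 45.4 y -93.2 -77.7 zmax 22.0 [array([-10.1, -85.2]), array([ 14.7, 110.9]), np.float64(89.1)]
scene 1137 [109. 112. 114.] x -64.2 62.4 y 12.3 60.0 zmax 21.9 [array([-0.9, 36.1]), array([ 46.8, 126.9]), np.float64(89.1)]
scene 347 [35. 39. 49.] x -61.1 46.2 y 72.9 90.4 zmax 21.7 [array([-7.3, 81.3]), array([107.3,  15.1]), np.float64(2.6)]
12.3583 -1.6805253483352214
```

```bash
python3 - <<'E'
from rods import *
print(r.movel([*bin_w((-10,-57)),7.5],rate=150,max_force=15),r.state()["position"][2],r.state()["force"])
r.clamp(20); print("gap",r.state()["finger_gap"],r.state()["force"])
r.gripper_open()
r.movel([*bin_w((-46,-57)),7.5],rate=120,max_force=15)
r.clamp(60); print("gap",r.state()["finger_gap"],r.state()["force"])
r.movel([*bin_w((-46,-57)),150],rate=200)
s=r.state(); print(s["finger_gap"],s["position"],s["time_s"])
im,d=cams.read_camera("scene"); save("s2.png",cv2.resize(im[110:335,260:560],(800,600)))
W=cloud("scene",d); P,m=sel(W,(420,640),(130,280),(100,185)); R=im[m].astype(int); P=P[(R[:,0]>R[:,2]+40)]
L=bin_l(P); print(len(P),L.min(0),L.max(0),np.percentile(P[:,2],[5,50,95])); print(np.polyfit(L[:,0],L[:,1],1),np.polyfit(L[:,0],P[:,2],1),s["eef_rot"])
E
```

```text
False 8.130006292456661 [-0.33490978  0.4106068  -0.02833979]
gap -0.24582841130961486 [-6.28849766  9.74341826 24.54079743]
gap 13.041078057319307 [ 0.57145803 -2.67381321  5.18031894]
13.564336429364355 [487.33180576 209.29794315 148.60067608] 16.9833
408 [-65.73039729 -75.97957325] [ 44.71825733 -35.61527296] [151.47379835 158.62930836 162.05791791]
[-3.92580112e-02 -5.72318157e+01] [-7.55513895e-02  1.58118036e+02] [ 5.02849248e-04  9.99603004e-01 -2.81310893e-02 -1.49084275e-03]
```

View pics/s2.png

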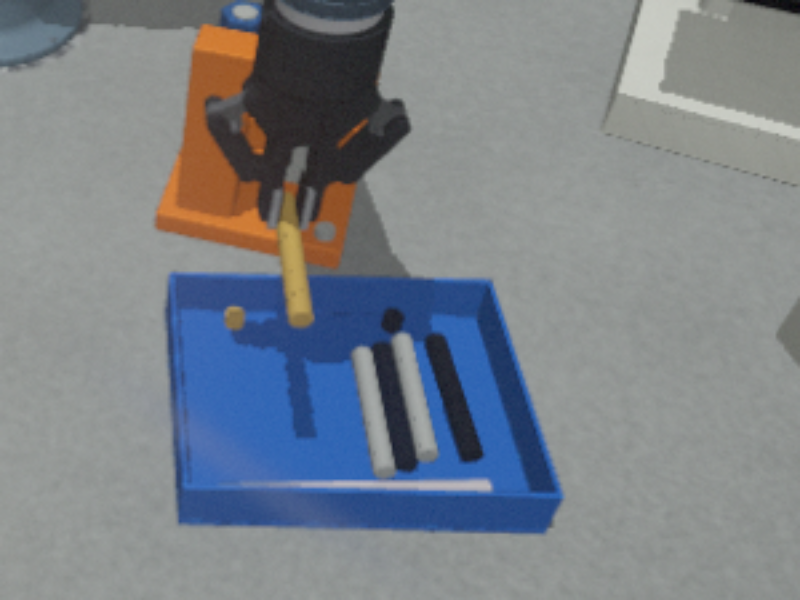

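The grip is on the -x end of the rod at crop (290,205), which droops a little. Everything else is still in the bin. I carry it over the groove mouth and measure the rod's attitude before lowering.

```bash
cat > meas.py <<'E'
from fit import *
from scipy.optimize import least_squares
def rodfit(zr):
    out=[]
    for c in("scene","top"):
        im,d=cams.read_camera(c); W=cloud(c,d)
        P,m=sel(W,(380,660),(-270,-150),zr); R=im[m].astype(int); P=P[(R[:,0]>R[:,2]+35)]
        if len(P)<30: print(c,len(P)); continue
        L=np.c_[cl_l(P),P[:,2]]
        f=lambda p:np.hypot(L[:,1]-p[0]-p[1]*(L[:,0]+50),L[:,2]-p[2]-p[3]*(L[:,0]+50))-8
        p=least_squares(f,[22,0,np.median(L[:,2])-4,0],loss="soft_l1").x
        print(c,len(P),"x",np.percentile(L[:,0],[0,1,99,100]).round(1),"y@-50,slope,z@-50,slope",p.round(3)); out.append(p)
    s=r.state(); print("tcp",cl_l(s["position"][None]).round(1),s["position"][2].round(1),s["eef_rot"].round(4),"gap",s["finger_gap"].round(1),"t",s["time_s"]); return out
E
python3 - <<'E'
from meas import *
r.move_to([*cl_w((-92,22)),140],down(-96))
rodfit((90,185))
s=r.state();print(s["q"].round(2),s["force"].round(1))
E
```

```text
scene 394 x [-102.3  -95.     1.     1.6] y@-50,slope,z@-50,slope [ 2.33790e+01 -8.00000e-03  1.43741e+02 -2.30000e-02]
top 99 x [-50.  -47.1  -0.2   0.4] y@-50,slope,z@-50,slope [ 2.58600e+01 -3.80000e-02  1.42855e+02 -5.80000e-02]Traceback (most recent call last):
  File "<stdin>", line 3, in <module>
  File "meas.py", line 13, in rodfit
    s=r.state(); print("tcp",cl_l(s["position"][None]).round(1),s["position"][2].round(1),s["eef_rot"].round(4),"gap",s["finger_gap"].round(1),"t",s["time_s"]); return out
                                                                                                                      ^^^^^^^^^^^^^^^^^^^^^
AttributeError: 'float' object has no attribute 'round'
```

```bash
sed -i 's/"gap",s\["finger_gap"\].round(1)/"gap",round(s["finger_gap"],1)/' meas.py
cat >> h.py <<'E'
from scipy.spatial.transform import Rotation as Ro
def tilt(q,deg,axis):  # world rotation about axis applied to quaternion wxyz
    a=np.array(axis,float); g=(Ro.from_rotvec(np.radians(deg)*a)*Ro.from_quat(np.roll(q,-1))).as_quat(); return np.roll(g,1)
E
python3 - <<'E'
from meas import *
v=np.array([np.sin(np.radians(6)),np.cos(np.radians(6)),0])
q=tilt(down(-95.2),-2.5,v); np.save("q.npy",q)
r.movel([*cl_w((-92,20.2)),75],rot=q,rate=150)
rodfit((60,100))
s=r.state();print(s["force"].round(2),s["position"])
E
```

```text
scene 378 x [-101.6  -95.8   29.3   29.5] y@-50,slope,z@-50,slope [ 2.0579e+01  1.2000e-02  8.1215e+01 -1.0000e-03]
top 108 x [-55.  -51.5   2.2   2.7] y@-50,slope,z@-50,slope [2.0848e+01 3.8000e-02 8.0660e+01 1.4000e-02]
tcp [[-90.6  19.9]] 76.1 [ 0.0017  0.9987 -0.0451  0.0229] gap 13.8 t 19.3583
[ 0.44  0.69 -1.16] [ 448.47972204 -208.72458222   76.06664348]
```

```bash
python3 - <<'E'
from meas import *
v=np.array([np.sin(np.radians(6)),np.cos(np.radians(6)),0])
q=tilt(down(-95.6),-2.5,v); np.save("q.npy",q)
r.movel([*cl_w((-92,20.8)),52],rot=q,rate=100); f0=r.state()["force"]
hit=r.movel([*cl_w((-92,20.8)),41],rate=20,max_force=4)
s=r.state(); print(hit,s["position"].round(1),(s["force"]-f0).round(2),s["torque"].round(2))
rodfit((35,70))
im,_=cams.read_camera("scene"); save("s3.png",cv2.resize(im[210:320,60:207],(800,600)))
E
```

```text
True [ 447.6 -208.2   42.7] [-0.02 -0.85  5.95] [ 0.01 -0.22  0.04]
scene 288 x [-103.1  -95.5   29.2   29.7] y@-50,slope,z@-50,slope [2.0127e+01 3.0000e-03 5.0689e+01 7.9000e-02]
top 101 x [-52.6 -50.5  -0.2   0.4] y@-50,slope,z@-50,slope [2.1299e+01 2.0000e-03 4.8337e+01 5.7000e-02]
tcp [[-91.6  20.4]] 42.7 [ 0.0016  0.9985 -0.0491  0.0223] gap 13.1 t 20.3333
```

View pics/s3.png

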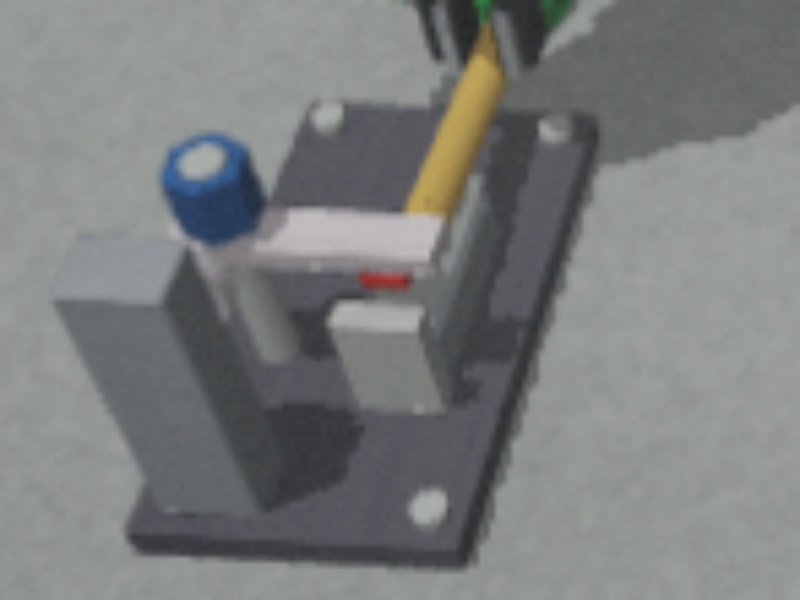

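```bash
python3 - <<'E'
from meas import *
v=np.array([np.sin(np.radians(6)),np.cos(np.radians(6)),0])
q=tilt(down(-95.6),1.3,v); np.save("q.npy",q)
r.movel([*cl_w((-92,21.2)),47],rot=q,rate=30)
p=rodfit((35,70)); f0=r.state()["force"]; print(f0.round(2))
hit=r.movel([*cl_w((-92,21.2)),42],rate=10,max_force=2.5)
s=r.state(); print(hit,s["position"].round(1),(s["force"]-f0).round(2),s["torque"].round(2))
rodfit((35,70))
E
```

```text
scene 286 x [-102.   -94.2   29.2   29.8] y@-50,slope,z@-50,slope [2.0650e+01 2.0000e-03 5.2282e+01 2.6000e-02]
top 51 x [-25.6 -24.4   3.1   3.4] y@-50,slope,z@-50,slope [ 2.3549e+01 -4.2000e-02  4.8463e+01  1.7000e-02]
tcp [[-90.6  20.9]] 47.2 [ 0.      0.9988 -0.049  -0.0095] gap 13.4 t 20.8
[ 2.46 -1.    1.06]
True [ 448.2 -208.    46.4] [-4.51  1.28  2.29] [ 0.03 -0.02  0.03]
scene 288 x [-104.1  -94.1   29.    30.4] y@-50,slope,z@-50,slope [2.0495e+01 0.0000e+00 5.1875e+01 2.8000e-02]
top 52 x [-25.9 -25.8   3.6   4.4] y@-50,slope,z@-50,slope [ 2.4042e+01 -4.1000e-02  4.9896e+01 -1.2000e-02]
tcp [[-91.   20.6]] 46.4 [-1.000e-04  9.987e-01 -4.920e-02 -1.000e-02] gap 13.2 t 21.175
```

```bash
python3 - <<'E'
from meas import *
s=r.state(); L=cl_l(s["position"][None])[0]; f0=s["force"]; print(f0.round(2))
hit=r.movel([*cl_w((L[0]+45,21.2)),46.4],rate=30,max_force=8)
s=r.state(); print(hit,cl_l(s["position"][None]).round(1),s["position"][2],s["force"].round(2),s["torque"].round(2))
rodfit((35,70))
im,_=cams.read_camera("scene"); save("s4.png",cv2.resize(im[210:320,60:207],(800,600)))
E
```

```text
[-2.89  0.62  3.72]
True [[-58.4  20. ]] 46.00063490766236 [-1.97  0.05  5.24] [ 0.05 -0.12 -0.02]
scene 212 x [-67.6 -61.4  28.9  29.3] y@-50,slope,z@-50,slope [2.0028e+01 3.0000e-03 5.1162e+01 3.5000e-02]
top 0
tcp [[-58.5  20. ]] 46.0 [ 5.000e-04  9.987e-01 -4.970e-02 -1.180e-02] gap 13.4 t 22.3333
```

View pics/s4.png

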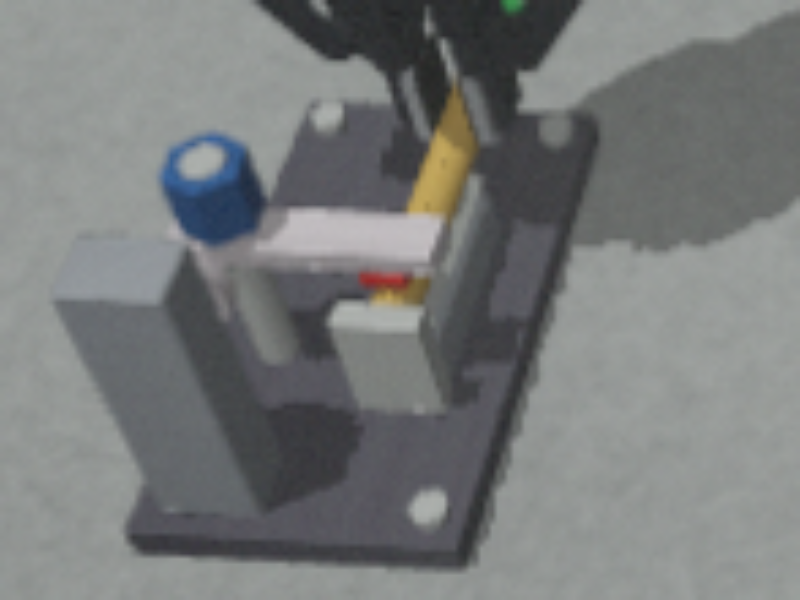

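The rod end is under the red pad at crop (395,295) and seems up against the end stop. I press once more, release, then nudge its free end with the shut fingers to make sure.

```bash
python3 - <<'E'
from meas import *
q=np.load("q.npy")
def go(x,y,z,**k):
    h=r.movel([*cl_w((x,y)),z],**k); s=r.state(); print(h,cl_l(s["position"][None])[0].round(1),round(s["position"][2],1),s["force"].round(1)); return h
go(-52,21,46.4,rate=15,max_force=10)
r.gripper_open()
go(-60,21,100,rate=200)
r.clamp(40)
go(-105,21.5,80,rot=down(-96),rate=200)
go(-105,21.5,44,rate=150)
go(-96,21.5,44,rate=80,max_force=6)
go(-70,21.5,44,rate=20,max_force=6)
rodfit((35,70))
E
```

```text
True [-58.4  19.9] 46.0 [-1.7  0.8  5.4]
False [-59.4  21.1] 100.7 [ 0.   0.5 -0.2]
False [-106.1   21.7] 79.7 [ 0.6 -0.1  0. ]
False [-104.1   21.2] 44.2 [ 0.3 -0.3  0.4]
False [-94.1  21.2] 45.0 [0.5 0.9 1. ]
True [-87.3  21.8] 43.3 [ 0.3 -0.4  0.9]
scene 279 x [-76.7 -74.9  29.3  30.2] y@-50,slope,z@-50,slope [2.0216e+01 5.0000e-03 5.1167e+01 2.3000e-02]
top 78 x [-28.1 -27.   13.1  13.3] y@-50,slope,z@-50,slope [ 2.114e+01  2.000e-03  5.216e+01 -4.200e-02]
tcp [[-87.8  22. ]] 43.0 [-7.000e-04  9.986e-01 -5.210e-02 -2.700e-03] gap -0.4 t 26.5167
```

The rod is home: its rear end is at clamp x = -76.5, where -76 is expected. Now the screw.

```bash
cat > sc.py <<'E'
from meas import *
C=lambda z=89:[*cl_w((20,-28)),z]
def st(t=""):
    s=r.state(); print(t,cl_l(s["position"][None])[0].round(1),round(s["position"][2],1),"yaw",round(yaw(),1),"F",s["force"].round(1),"T",s["torque"].round(2),"gap",round(s["finger_gap"],1),"t",round(s["time_s"],2)); return s
def yaw():
    y=Ro.from_quat(np.roll(r.state()["eef_rot"],-1)).as_matrix()[:,1]; return np.degrees(np.arctan2(y[1],y[0]))
E
python3 - <<'E'
from sc import *
r.movel([*cl_w((-92,21.5)),60],rate=150)
r.gripper_open()
r.movel([*cl_w((-60,0)),150],rot=down(-80),rate=250)
r.move_to(C(150),down(-66))
r.movel(C(),rate=200,max_force=15); st("down")
r.clamp(80); st("grip"); print(r.state()["q"].round(2))
for a in(-71,-76): r.movel(C(),rot=down(a),rate=60); st(a)
E
```

```text
down [ 18.4 -27.6] 88.3 yaw -66.0 F [0.3 0.2 0.7] T [ 0.03  0.03 -0.04] gap 85.4 t 29.0
grip [ 21.1 -29.1] 90.4 yaw -66.0 F [ 0.6 -0.5  5.2] T [-0.23 -0.07 -0.1 ] gap 24.6 t 29.6
[-0.29  0.65  0.9   1.82 -0.62  0.97 -0.28]
-71 [ 21.2 -29.2] 90.4 yaw -71.1 F [ 0.5 -0.9  6.2] T [-0.23 -0.03 -0.13] gap 24.2 t 29.85
-76 [ 21.2 -29.2] 90.4 yaw -76.0 F [-0.2 -1.   5.7] T [-0.2  -0.01 -0.05] gap 24.5 t 30.1
```

```bash
python3 - <<'E'
from sc import *
for a in(-96,-111,-126): r.movel(C(),rot=down(a),rate=60); st(a)
r.gripper_open(); st("open")
im,d=cams.read_camera("scene"); save("s5.png",cv2.resize(im[190:320,40:213],(800,600)))
def strap(W): P,m=sel(W,(400,700),(-340,-150),(60,90)); L=cl_l(P); k=(abs(L[:,0]-20)<6)&(L[:,1]>-10)&(L[:,1]<20); return np.median(P[k][:,2]),k.sum()
print(strap(np.load("scene0.npz")["W"]),strap(cloud("scene",d)))
E
```

```text
-96 [ 21.2 -29.5] 90.4 yaw -96.0 F [ 0.5 -1.   6.9] T [-0.32 -0.07 -0.1 ] gap 24.0 t 30.6
-111 [ 21.2 -29.7] 90.4 yaw -111.0 F [ 0.3 -2.   5.9] T [-0.39 -0.1  -0.1 ] gap 24.5 t 31.01
-126 [ 21.1 -29.8] 90.4 yaw -126.1 F [-0.2 -2.3  5. ] T [-0.45 -0.03 -0.06] gap 24.7 t 31.42
open [ 19.9 -27.9] 88.9 yaw -126.0 F [-0.4  0.3  0.1] T [-0.02 -0.03 -0.03] gap 85.6 t 32.04
(np.float64(81.87857891913802), np.int64(94)) (np.float64(79.06997983882275), np.int64(42))
```

View pics/s5.png

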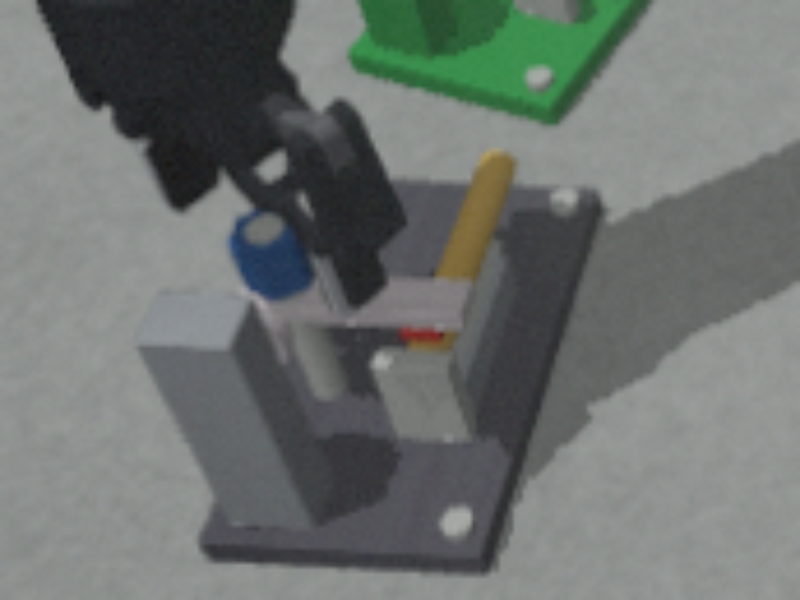

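The strap came down 2.8 mm, so the screw turned about 0.95 rad. The rod at crop (470,240) still lies in the groove under the pad. Next swings.

```bash
cat >> sc.py <<'E'
def strap(): 
    W=cloud("scene",cams.read_camera("scene")[1]); P,m=sel(W,(400,700),(-340,-150),(60,90)); L=cl_l(P); k=(abs(L[:,0]-20)<6)&(L[:,1]>-10)&(L[:,1]<20); return np.median(P[k][:,2]).round(2)
def swing(lim=1.0,a0=-66,a1=-128,z=87,eff=120):
    r.move_to(C(z),down(a0)); r.clamp(eff); s=st("grip"); t0=s["torque"][2]
    for a in np.arange(a0-7,a1-1,-7):
        r.movel(C(z),rot=down(a),rate=60); T=r.state()["torque"][2]-t0
        if abs(T)>.3: st(f"{a} dT {T:.2f}")
        if abs(T)>lim: return True
    st("end"); return False
E
python3 - <<'E'
from sc import *
print(swing()); r.gripper_open(); print(strap())
E
```

```text
grip [ 20.7 -29.3] 87.7 yaw -66.1 F [ 1.6 -3.2  1.6] T [-0.46 -0.2  -0.13] gap 23.3 t 33.57
end [ 20.7 -29.5] 87.7 yaw -121.9 F [ 2.  -5.4  2.7] T [-1.08 -0.43 -0.03] gap 23.5 t 35.77
False
75.95
```

```bash
python3 - <<'E'
from sc import *
print(swing(lim=1.5,a0=-63,a1=-128,z=86)); print(strap())
E
```

```text
grip [ 20.8 -29.2] 86.7 yaw -63.0 F [ 1.2 -2.9  0.9] T [-0.52 -0.26 -0.01] gap 23.5 t 37.91
-105 dT 1.11 [ 21.8 -29.6] 86.9 yaw -104.5 F [ 3.7 -6.6  0.4] T [-1.31 -0.71  1.1 ] gap 21.8 t 39.56
-112 dT 1.59 [ 20.7 -29.5] 87.0 yaw -111.3 F [ 1.2 -4.7  4.9] T [-1.07 -0.2   1.57] gap 21.6 t 39.83
True
74.61
```

```bash
python3 - <<'E'
from sc import *
r.gripper_open(); print(strap())
print(swing(lim=1.5,a0=-92,a1=-120,z=86)); 
r.gripper_open(); print(strap()); st("open")
r.movel(C(150),rate=200,max_force=20); r.move_to([*cl_w((-60,-40)),230],down(-96)); st("away")
rodfit((35,70)); im,d=cams.read_camera("scene"); save("s6.png",cv2.resize(im[220:320,60:193],(800,600)))
E
```

```text
74.84
grip [ 20.2 -29.5] 86.6 yaw -92.0 F [-0.3 -2.9  1.3] T [-0.5   0.06  0.05] gap 21.7 t 41.58
-106 dT 1.29 [ 20.3 -29.4] 86.7 yaw -105.6 F [-0.1 -5.3  3. ] T [-1.04 -0.08  1.34] gap 21.6 t 42.12
-113 dT 1.53 [ 18.9 -29. ] 86.8 yaw -112.5 F [-2.9 -3.6  5.8] T [-0.78  0.61  1.59] gap 21.5 t 42.4
True
74.58
open [ 20.  -27.9] 86.0 yaw -113.0 F [ 0.3  0.  -0.5] T [-0.02  0.01 -0.01] gap 85.3 t 43.09
away [-60.4 -39.1] 229.3 yaw -96.0 F [ 0.5  0.5 -0.6] T [0.02 0.04 0.03] gap 85.6 t 44.09
scene 278 x [-77.5 -74.9  29.5  30.4] y@-50,slope,z@-50,slope [2.0253e+01 7.0000e-03 5.1302e+01 2.6000e-02]
top 181 x [-75.2 -75.1  10.3  11.5] y@-50,slope,z@-50,slope [ 2.2167e+01 -8.0000e-03  4.9711e+01 -1.0000e-03]
tcp [[-59.5 -38.3]] 228.6 [-5.000e-04  9.987e-01 -5.140e-02 -9.000e-04] gap 85.5 t 44.1917
```

View pics/s6.png

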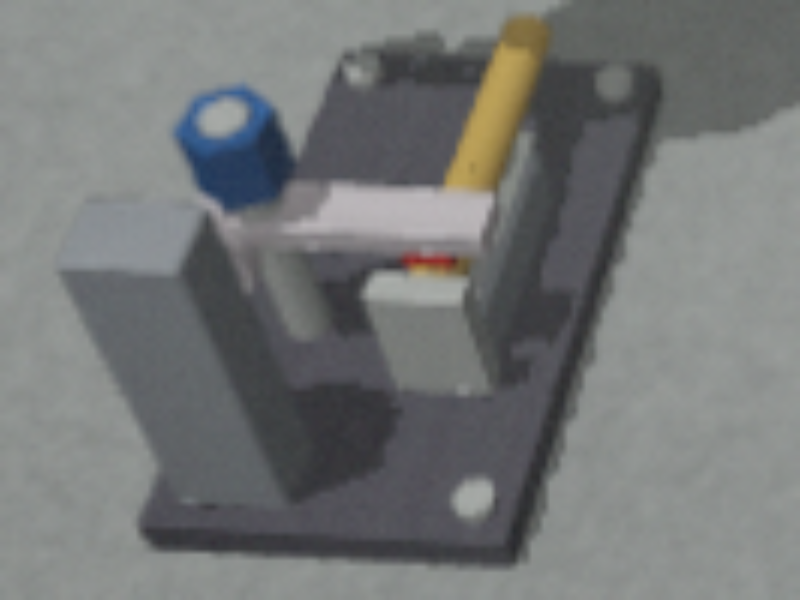

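The pad (red, crop (430,262)) sits on the rod. The screw is solid at 1.5 N m with no further travel, and the rod is home and released. I'm handing the job in.

```bash
python3 -c "
from plant import r
print(r.job_done())"
```

```text
the job is handed in; nothing more can be done
None
```

I handed the job in after about 44 s of the 72 s: by my last measurements the brass rod is against the stop under the pad, the screw is solid at about 1.5 N m, and the gripper is clear. The strip and the other stock are still in the bin, with some rods pushed aside to make room. I did not re-image the bottle, case and weight, but no motion went near them.

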